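# Hold the parts case open

### The arm

A 7-joint arm with a two-finger parallel gripper is mounted at the origin on the work surface; the furniture and walls round the work are solid. World frame = base frame: x ahead of the robot, y to its left, z up, the work surface at z = 0. Lengths are in m, angles in rad, forces in N, time in s.
With the tool pointing down it reaches from about 0.425 to 0.875 m from the base axis. Payload 4.7 kg.
Tool frame: the origin (TCP) lies where the fingers leave the gripper's body, on its centre line; the fingertips stand 70 mm ahead of it and the grasp point (between the pads) lies 51 mm ahead of it; z points along the fingers, y is the line along which they close (so a half turn about z gives the same grasp; the last joint's range is limited). The gripper opens to 87 mm and grips with 3 to 60 N. Pads are 19 mm wide; open, the fingers measure 117 mm over their backs; the gripper's body (75 mm by 190 mm) begins 51 mm behind the grasp point.
Start: joints at [0.014, 0.321, -0.07, 1.45, 0.023, 1.371, -0.057], TCP at [0.65, -0, 0.292] pointing down, gripper open.
Joint ranges: [-2.86, 2.86], [-0.3, 2.09], [-1.38, 1.24], [0.06, 2.45], [-1.56, 4.7], [0.09, 2.05], [-2.69, 2.69]. Speed limits (rad/s): [2.57, 2.57, 3.14, 3.14, 3.14, 3.14, 3.14].

### API

Orientations are given as a rotation vector (axis times angle).
In Python, from bench import get_state, get_image, get_calibration, close_job gives the robot as it stands.
- The arm moves only by the tool send_rows, never from a script. Its argument "rows" is a list of rows, each an object of numbers: "hand": the finger opening in mm, from 0 to 87; "x", "y", "z": the shift along the world's x, y, z in mm; "roll": the turn about the world's z in degrees. A call has 1 to 10 rows; each row shifts and turns the commanded pose from where the row before left it; what a row does not reach is not made up. A row lasts 1/10 s, in which the tool goes at most 50 mm and 8.59 degrees, less where a joint would pass 70% of its speed; a pose out of reach is approached as far as the arm can. A call is refused whole if a number of a shift passes 50 or a number of a turn 8.59, either way. A call with a gripper value outside its range is refused whole. The fingers move at their own pace and stop on an object; "force" is the grip in N (left out, the last holds). Time passes only in rows, so rows that do not move let the fingers close. It gives the time, the measured TCP pose, the force, the opening and the grip force at its end, in the units of the state.
- get_state(): the state, without advancing time (a new reading comes with each control period).
- get_image(name): name is "scene" or "side" or "wrist"; returns the picture (384x512x3 uint8, blue, green, red); there is no depth.
- get_calibration(name): a dict with "mtx" (3x3 intrinsics, pixels), "D" ([k1, k2, p1, p2, k3] as OpenCV has them; the pictures are not rectified), "world_from_camera" (4x4, takes a point from camera to world coordinates). Camera axes: x right, y down, z forward; pixel columns grow to the right and rows downward; lengths in m; the calibration is good to about 2 mm. A picture is of the moment at which its call begins: read the wrist's pose just before it. get_calibration takes no time and is no camera call; for the wrist camera it gives the pose at the moment of the call.
- close_job(): hands the job in; it is judged then, once.
The state is a dict: "time": time; "joint_positions": joint angles; "qd": joint speeds; "joint_torque": joint torques, N m; "position": TCP position; "tool_rot": TCP orientation; "ft_force": force on the tool from outside, world axes, zero at the start; "torque": the same for the moment, N m; "grip_width": opening from 0.0 (shut) to 1.0 (fully open); "grip_force": force on a finger pad.
Only numpy, scipy, OpenCV 4.12 (cv2) and the standard library are available. Lean on these libraries where they do the work, as an engineer would, in place of code of your own. Each camera call takes 0.05 s, during which the arm holds its last target. There are 200 camera calls.

### The job

I need both hands to take castings out of the grey parts case, so open its lid and hold it up for me. First tug the lid to feel whether the latch has caught it, leaving the latch knob down for now; if it is caught, pull the knob up all the way to free it. Then lift the lid and finish still holding the lid still, at least 45 degrees open, and do not shift the other things on the table.

Things in the scene. Friction and masses are not known exactly. Their poses are not given: they have to be found in the camera images.
- case: grey sheet-metal parts case with white castings in it, 130 mm deep (its x), 190 mm wide (its y), 98 mm high to the lid's top; fixed to the table. Origin: centre of its underside; x points from its front (with the latch, turned to the robot) to its back (hinges), y to its left, z up
- latch (a point): middle of the top of the dark latch housing on the case's front, 54 mm deep, 64 mm wide, top 46 mm above the table. A steel hasp strap 14 mm wide runs from the lid's front edge down into it, where an unseen bolt may or may not have caught it: this differs from time to time and can only be felt. Nothing else locks the lid. Axes as the case's; at x -92, y 0, z 46 mm in its frame
- lid (a joint): angle of the lid, rad: 0 shut, grows as its front edge rises, stop at 1.2. It turns about a level line along the case's y at its back edge, weighs about 0.35 kg (some 2 N at the bar lifts it) and falls shut by itself from any angle. Caught, it has 4 mm of play at its front edge (0.02 to 0.04 rad), then stops hard; not caught, it rises freely
- lid_hinge (a point): point on the lid's hinge line, in the middle of the case's width: in the case's frame at x +65, y 0, z 83 mm. Its axes are those of the case; the hinge line is its y
- lid_bar (a point): middle of the steel bar handle on top of the lid: round bar 10 mm thick, 60 mm straight and level along the case's y, axis 34 mm above the lid's top; with the lid shut at x -30, y 0, z 132 mm in the case's frame; a post 38 mm to either side. Axes turn with the lid
- knob (a joint): height of the latch's pull knob, m: 0 down (at first, whether or not the bolt has caught), 0.014 fully up. It slides straight up and down, stiffly (about 4 N), and stays where it is left. Pulled fully up it draws the unseen bolt back; the bolt then stays back by itself, the knob need not be held
- knob_mid (a point): the pull knob's middle: upright black plastic cylinder 24 mm across, 22 mm high, on a thin stem on the latch housing in front of the case, at x -101, y 0 mm in the case's frame; this point is on its axis, 74 mm above the table when the knob is down, 10 mm below its top
- dust_brush: flat wooden-handled dusting brush, 40x170x14 mm, lying left of the middle in front; a bystander; origin: centre of its underside
- wax_tub: small white lidded tub, 66 mm wide, 62 mm tall, standing left of the case; a bystander; origin: centre of its underside
- sand_block: cork sanding block 47x85x26 mm, lying right of the case; a bystander; origin: centre of its underside
- casting: white resin figure blank 20x69x25 mm, lying on the table in front of the case, left of the latch; a bystander; origin: centre of its underside
- tin_lid: tin dish 76 mm wide, 9 mm high, in front of the case, right of the latch; a bystander; origin: centre of its underside
- flush_cutter: black-handled cutters 42x123x10 mm, lying near the robot on the right; a bystander; origin: centre of its underside
- marker_pen: capped marker pen 135 mm long, 16 mm thick, lying in front of the open red toolbox; a bystander; origin: centre of its underside
- drink_bottle: steel drinking bottle 79 mm wide, 283 mm tall, at the far right of the table; a bystander; origin: centre of its underside

How it is judged:
On the way:
1. the lid has been tugged (front edge up 2 mm or more) before the knob was moved (value of joint lid above 0.014 rad and value of joint knob below 0.003 m), for 0.1 s.
At the end, for the whole second after the job is handed in: the lid stands at least 0.74 rad (42 degrees) open and still (under 0.06 rad/s), held by the fingers (contact force over 0.5 N; it falls shut by itself if let go) (value of joint lid above 0.74 rad and velocity of joint lid between -0.06 and 0.06 rad/s and contact force between the fingers and lid above 0.5 N); the arm keeps its last pose, push and grip.
It fails at once if a bystander was shifted more than 30 mm (distance of any of dust_brush, wax_tub, sand_block, casting, tin_lid, flush_cutter, marker_pen, drink_bottle from where it was at the start of the episode above 0.03 m).
It fails at once if the lid was propped on or pushed by another thing (contact force between lid and dust_brush above 1 N or contact force between lid and wax_tub above 1 N or contact force between lid and sand_block above 1 N or contact force between lid and casting above 1 N or contact force between lid and tin_lid above 1 N or contact force between lid and flush_cutter above 1 N or contact force between lid and marker_pen above 1 N or contact force between lid and drink_bottle above 1 N).
It also fails if it takes over 48 s, if anything falls off the work surface, if the arm or the gripper's body presses on something with over 40 N, if the wrist force passes 120 N, or if a joint passes its speed limit or range.

## Working session

There is one attempt and no reset: what is moved stays moved. The work goes in short steps, Python scripts to look and compute and a tool call to move; the robot and the scene stay as the last step left them, time stands still between calls to the robot, and variables do not carry over. Pictures are saved under pics/ and viewed, at most 10 in all, crops included, and the job is handed in when it is done.

Besides the shell and the picture viewer there is one more tool, called after ">>>" as name(argument=value, ...), one argument or row to a line, values as JSON. send_rows: Moves the arm, as the interface text tells. Its arguments: {"type":"object","properties":{"rows":{"type":"array","items":{"type":"object","properties":{"hand":{"type":"number"},"x":{"type":"number"},"y":{"type":"number"},"z":{"type":"number"},"roll":{"type":"number"}}}},"force":{"type":"number"}},"required":["rows"]}

```bash
mkdir -p pics; cat > h.py <<'E'
import cv2,numpy as np
from bench import *
def cal(n):
    c=get_calibration(n);return np.array(c["mtx"]),np.array(c["D"]),np.array(c["world_from_camera"])
def ray(n,uv):
    K,D,T=cal(n);p=cv2.undistortPoints(np.array([[uv]],float),K,D)[0,0]
    return T[:3,3],T[:3,:3]@np.array([p[0],p[1],1])
def plane(n,uv,z):
    o,d=ray(n,uv);return o+d*(z-o[2])/d[2]
def proj(n,P):
    K,D,T=cal(n);I=np.linalg.inv(T)
    return cv2.projectPoints(np.array(P,float).reshape(-1,3),cv2.Rodrigues(I[:3,:3])[0],I[:3,3],K,D)[0][:,0]
E
python3 - <<'E'
from h import *
for n in("scene","side","wrist"):
    cv2.imwrite(f"pics/{n}0.png",get_image(n)); print(n,cal(n)[2].round(3).tolist())
s=get_state();print(s)
E
```

```text
scene [[-0.562, -0.624, 0.544, -0.244], [-0.827, 0.413, -0.381, 0.498], [0.013, -0.664, -0.748, 1.049], [0.0, 0.0, 0.0, 1.0]]
side [[0.93, -0.244, 0.275, 0.173], [-0.367, -0.589, 0.72, -0.746], [-0.014, -0.771, -0.637, 0.78], [0.0, 0.0, 0.0, 1.0]]
wrist [[1.0, 0.0, -0.002, 0.651], [-0.0, -0.967, -0.256, 0.068], [-0.002, 0.256, -0.967, 0.384], [0.0, 0.0, 0.0, 1.0]]
{'time': 0.15, 'joint_positions': array([ 0.01407576,  0.32164833, -0.0700821 ,  1.45137134,  0.02258275,
        1.37080344, -0.05690433]), 'qd': array([ 0.00026516, -0.00320341,  0.00072364, -0.00272355,  0.00068998,
        0.00046591, -0.00044636]), 'joint_torque': array([ 2.16972071e-04, -4.91794288e+01, -4.04079035e-01, -3.12878716e+01,
       -6.39387709e-02,  4.04033612e-02,  9.90178205e-05]), 'position': array([ 6.49690975e-01, -2.10631938e-05,  2.91427287e-01]), 'tool_rot': array([-2.22071270e+00, -2.22079666e+00,  1.67869364e-03]), 'ft_force': array([ 0.46467977,  0.66049863, -0.16808791]), 'torque': array([0.01619253, 0.00931285, 0.01124223]), 'grip_force': 0.0, 'grip_width': 1.000055831011588}
```

View pics/scene0.png

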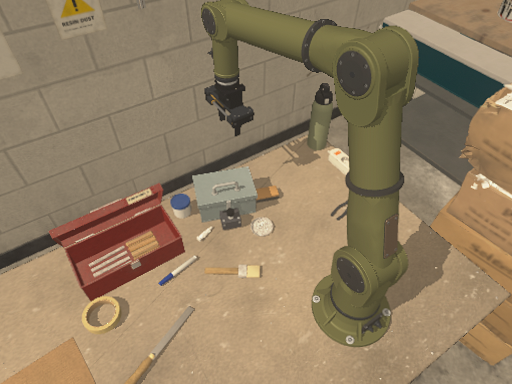

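View pics/side0.png

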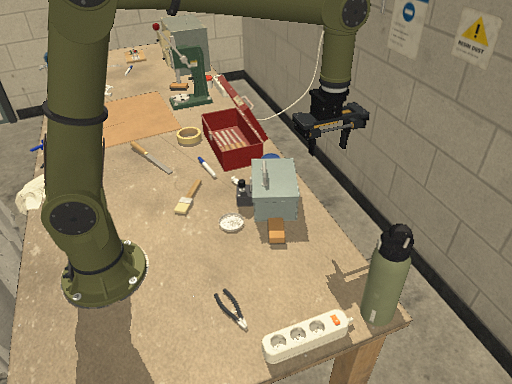

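View pics/wrist0.png

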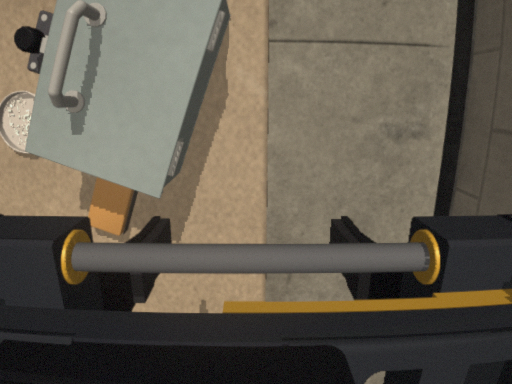

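The wrist view shows the lid with front-right corner (28,152) and back-right corner (161,193). The bar runs from (94,14) to (67,100), and the black knob is at (28,39).

```bash
python3 - <<'E'
from h import *
for nm,uv,z in(("FR",(28,152),.098),("BR",(161,193),.098),("barL",(88,12),.132),("barR",(63,100),.132),("knob",(28,39),.084)):
    print(nm,plane("wrist",uv,z).round(4))
K,D,T=cal("wrist");print(K)
E
```

```text
FR [0.4405 0.0274 0.098 ]
BR [ 0.5669 -0.0126  0.098 ]
barL [0.5288 0.1376 0.132 ]
barR [0.5024 0.0732 0.132 ]
knob [0.4447 0.1311 0.084 ]
[[320.72280866   0.         250.1117661 ]
 [  0.         320.72280866 187.61391728]
 [  0.           0.           1.        ]]
```

>>> send_rows(
  rows=[
    {"hand":87,"x":-35,"y":10,"roll":-5.9},
    {"x":-35,"y":15,"roll":-5.9},
    {"x":-35,"y":10,"roll":-5.9},
    {"x":-30,"y":10},
    {},
    {},
  ],
)

```text
schema error: expected keys hand, x, y, z, roll
```

```bash
python3 - <<'E'
from h import *
s=get_state();print(s["time"],s["position"],s["tool_rot"],s["ft_force"])
cv2.imwrite("pics/w1.png",get_image("wrist"))
E
```

```text
0.15 [ 6.49690975e-01 -2.10631938e-05  2.91427287e-01] [-2.22071270e+00 -2.22079666e+00  1.67869364e-03] [ 0.46467977  0.66049863 -0.16808791]
```

View pics/w1.png

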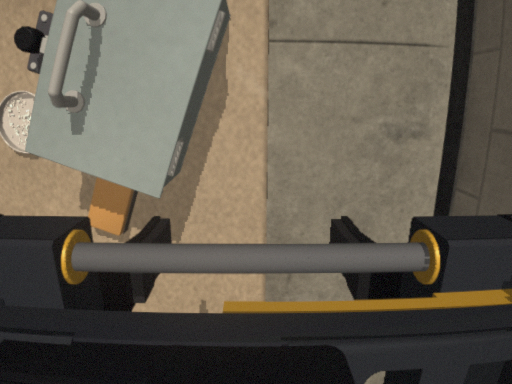

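The call was refused and nothing moved, so this is the same view as before. All keys are needed in every row.

>>> send_rows(
  rows=[
    {"hand":87,"x":-35,"y":10,"z":0,"roll":-5.9},
    {"hand":87,"x":-35,"y":15,"z":0,"roll":-5.9},
    {"hand":87,"x":-35,"y":10,"z":0,"roll":-5.9},
    {"hand":87,"x":-30,"y":10,"z":0,"roll":0},
    {"hand":87,"x":0,"y":0,"z":0,"roll":0},
    {"hand":87,"x":0,"y":0,"z":0,"roll":0},
  ],
)

```text
time: 0.8
position: [0.515, 0.045, 0.2927]
tool_rot: [2.535, 1.854, 0.002]
ft_force: [0.6, -0.2, 0.4]
grip_width: 1.0
grip_force: 0.0
```

```bash
python3 - <<'E'
from h import *
s=get_state();print(s["time"],s["position"],s["tool_rot"],s["ft_force"])
cv2.imwrite("pics/w2.png",get_image("wrist"))
E
```

```text
0.8 [0.51496425 0.04503849 0.29270607] [2.53521491e+00 1.85353116e+00 1.51592090e-03] [ 0.60481793 -0.1765472   0.43139567]
```

View pics/w2.png

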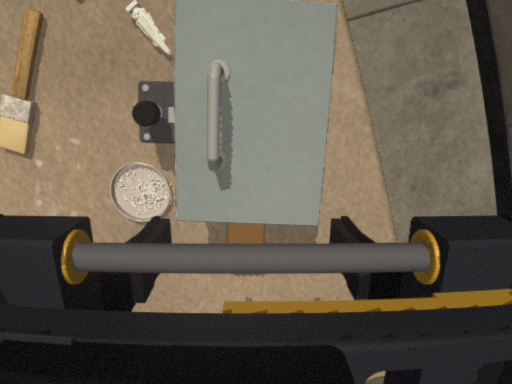

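The lid is nearly square to the view. The bar runs from (214,66) to (213,162), the knob is at (147,113), and the lid corners are (177,220) and (319,224).

```bash
python3 - <<'E'
from h import *
P={}
for nm,uv,z in(("FR",(177,220),.098),("BR",(319,224),.098),("F2",(175,5),.098),("B2",(336,3),.098),("barL",(214,68),.132),("barR",(213,160),.132),("knob",(147,113),.084)):
    P[nm]=plane("wrist",uv,z);print(nm,P[nm].round(4))
f=lambda a,b:np.degrees(np.arctan2(*(P[b]-P[a])[:2][::-1]))
print(f("FR","BR"),f("FR","F2")-90,f("BR","B2")-90,f("barR","barL")-90)
bm=(P["barL"]+P["barR"])/2;d=bm-P["knob"];print(bm,np.hypot(*d[:2]),f("knob","barL"),np.degrees(np.arctan2(d[1],d[0])))
E
```

```text
FR [0.4381 0.0281 0.098 ]
BR [ 0.5667 -0.0174  0.098 ]
F2 [0.5029 0.2062 0.098 ]
B2 [0.6313 0.1672 0.098 ]
barL [0.5197 0.143  0.132 ]
barR [0.4959 0.0767 0.132 ]
knob [0.4441 0.1312 0.084 ]
-19.46681830330757 -19.982205352633684 -19.302836110748274 -19.74663239847783
[0.50783562 0.1098518  0.132     ] 0.06721139894522747 8.86907747883542 -18.519530913602146
```

>>> send_rows(
  rows=[
    {"hand":87,"x":-4,"y":32,"z":0,"roll":-1.9},
    {"hand":87,"x":-4,"y":32,"z":0,"roll":0},
    {"hand":87,"x":0,"y":0,"z":-30,"roll":0},
    {"hand":87,"x":0,"y":0,"z":-40,"roll":0},
    {"hand":87,"x":0,"y":0,"z":-37,"roll":0},
    {"hand":87,"x":0,"y":0,"z":0,"roll":0},
    {"hand":87,"x":0,"y":0,"z":0,"roll":0},
  ],
)

```text
time: 1.55
position: [0.5077, 0.1086, 0.1854]
tool_rot: [-2.568, -1.809, 0.001]
ft_force: [0.8, -0.3, 0.4]
grip_width: 1.002
grip_force: 0.0
```

>>> send_rows(
  force=20,
  rows=[
    {"hand":0,"x":0,"y":0,"z":0,"roll":0},
    {"hand":0,"x":0,"y":0,"z":0,"roll":0},
    {"hand":0,"x":0,"y":0,"z":0,"roll":0},
    {"hand":0,"x":0,"y":0,"z":0,"roll":0},
    {"hand":0,"x":0,"y":0,"z":0,"roll":0},
    {"hand":0,"x":0,"y":0,"z":0,"roll":0},
    {"hand":0,"x":0,"y":0,"z":0,"roll":0},
    {"hand":0,"x":0,"y":0,"z":0,"roll":0},
  ],
)

```text
time: 2.35
position: [0.5069, 0.109, 0.1852]
tool_rot: [2.567, 1.811, -0.0]
ft_force: [-1.1, 0.3, -0.3]
grip_width: 0.358
grip_force: 0.0
```

>>> send_rows(
  rows=[
    {"hand":0,"x":0,"y":0,"z":0,"roll":0},
    {"hand":0,"x":0,"y":0,"z":0,"roll":0},
    {"hand":0,"x":0,"y":0,"z":0,"roll":0},
    {"hand":0,"x":0,"y":0,"z":0,"roll":0},
    {"hand":0,"x":0,"y":0,"z":0,"roll":0},
    {"hand":0,"x":0,"y":0,"z":0,"roll":0},
  ],
)

```text
time: 2.95
position: [0.5058, 0.1095, 0.1851]
tool_rot: [-2.565, -1.811, 0.003]
ft_force: [-4.8, 1.3, 3.8]
grip_width: 0.106
grip_force: 20.0
```

>>> send_rows(
  rows=[
    {"hand":0,"x":0,"y":0,"z":1,"roll":0},
    {"hand":0,"x":0,"y":0,"z":1,"roll":0},
    {"hand":0,"x":0,"y":0,"z":1,"roll":0},
    {"hand":0,"x":0,"y":0,"z":0,"roll":0},
    {"hand":0,"x":0,"y":0,"z":0,"roll":0},
  ],
)

```text
time: 3.45
position: [0.507, 0.1089, 0.1881]
tool_rot: [-2.567, -1.811, 0.0]
ft_force: [-0.5, 1.4, -2.8]
grip_width: 0.107
grip_force: 20.0
```

>>> send_rows(
  rows=[
    {"hand":0,"x":0,"y":0,"z":1,"roll":0},
    {"hand":0,"x":0,"y":0,"z":1,"roll":0},
    {"hand":0,"x":0,"y":0,"z":0,"roll":0},
    {"hand":0,"x":0,"y":0,"z":0,"roll":0},
  ],
)

```text
time: 3.85
position: [0.5081, 0.1085, 0.1905]
tool_rot: [2.566, 1.809, 0.003]
ft_force: [4.1, -1.2, -6.3]
grip_width: 0.103
grip_force: 20.0
```

>>> send_rows(
  rows=[
    {"hand":0,"x":2,"y":-1,"z":1,"roll":0},
    {"hand":0,"x":1,"y":0,"z":1,"roll":0},
    {"hand":0,"x":0,"y":0,"z":1,"roll":0},
    {"hand":0,"x":0,"y":0,"z":0,"roll":0},
    {"hand":0,"x":0,"y":0,"z":0,"roll":0},
  ],
)

```text
time: 4.35
position: [0.5098, 0.1079, 0.1933]
tool_rot: [-2.567, -1.811, 0.001]
ft_force: [-0.5, 0.3, -3.3]
grip_width: 0.105
grip_force: 20.0
```

```bash
python3 - <<'E'
from h import *
s=get_state();print(s["time"],s["position"],s["ft_force"])
im=get_image("scene");a=cv2.resize(im[150:250,150:300],None,fx=4,fy=4,interpolation=2)
o=cv2.imread("pics/scene0.png");b=cv2.resize(o[150:250,150:300],None,fx=4,fy=4,interpolation=2)
im2=get_image("side")[140:260,220:320];a2=cv2.resize(im2,None,fx=4,fy=4,interpolation=2)
cv2.imwrite("pics/c1.png",np.vstack([a[:300],b[:300]])) 
cv2.imwrite("pics/c2.png",a2)
E
```

```text
4.35 [0.50979749 0.10789697 0.19329214] [-0.5365497   0.34445365 -3.30329819]
```

View pics/c2.png

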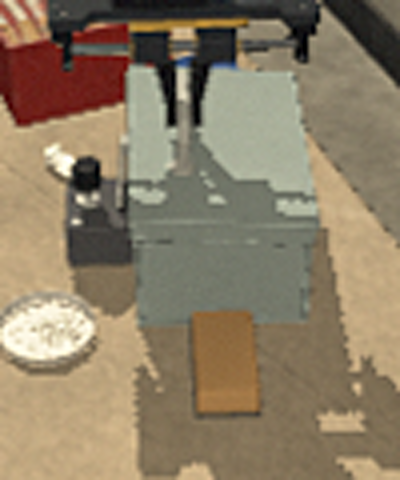

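The lid has risen 8 mm at the bar with only about 3 N on the wrist, well past the 4 mm of play. It is not caught, so the knob stays down. Now I'll lift along the hinge arc.

>>> send_rows(
  rows=[
    {"hand":0,"x":2.2,"y":-0.8,"z":3.2,"roll":0},
    {"hand":0,"x":2.2,"y":-0.8,"z":3.2,"roll":0},
    {"hand":0,"x":2.2,"y":-0.8,"z":3.2,"roll":0},
    {"hand":0,"x":2.7,"y":-1,"z":3.2,"roll":0},
    {"hand":0,"x":2.7,"y":-1,"z":3.2,"roll":0},
    {"hand":0,"x":2.7,"y":-1,"z":3.1,"roll":0},
    {"hand":0,"x":0,"y":0,"z":0,"roll":0},
  ],
)

```text
time: 5.15
position: [0.5244, 0.1027, 0.2135]
tool_rot: [-2.566, -1.81, 0.002]
ft_force: [-6.7, 0.7, 2.6]
grip_width: 0.109
grip_force: 20.0
```

>>> send_rows(
  rows=[
    {"hand":0,"x":3,"y":-1.1,"z":2.8,"roll":0},
    {"hand":0,"x":3,"y":-1.1,"z":2.8,"roll":0},
    {"hand":0,"x":3.1,"y":-1,"z":2.8,"roll":0},
    {"hand":0,"x":3.3,"y":-1.2,"z":2.4,"roll":0},
    {"hand":0,"x":3.3,"y":-1.2,"z":2.4,"roll":0},
    {"hand":0,"x":3.4,"y":-1.2,"z":2.4,"roll":0},
    {"hand":0,"x":0,"y":0,"z":0,"roll":0},
  ],
)

```text
time: 5.85
position: [0.5437, 0.0957, 0.2303]
tool_rot: [-2.567, -1.811, 0.001]
ft_force: [-8.8, 0.4, 8.6]
grip_width: 0.105
grip_force: 20.0
```

>>> send_rows(
  rows=[
    {"hand":0,"x":3.1,"y":-1.1,"z":2.7,"roll":0},
    {"hand":0,"x":3.4,"y":-1.2,"z":2.7,"roll":0},
    {"hand":0,"x":3.4,"y":-1.3,"z":2.3,"roll":0},
    {"hand":0,"x":3.7,"y":-1.3,"z":2,"roll":0},
    {"hand":0,"x":3.7,"y":-1.3,"z":1.8,"roll":0},
    {"hand":0,"x":3.7,"y":-1.3,"z":1.5,"roll":0},
    {"hand":0,"x":0,"y":0,"z":0,"roll":0},
  ],
)

```text
time: 6.55
position: [0.5659, 0.0877, 0.2419]
tool_rot: [2.567, 1.809, 0.002]
ft_force: [-4.8, -0.6, 5.3]
grip_width: 0.105
grip_force: 20.0
```

>>> send_rows(
  rows=[
    {"hand":0,"x":3.2,"y":-1.1,"z":1,"roll":0},
    {"hand":0,"x":3.2,"y":-1.1,"z":1,"roll":0},
    {"hand":0,"x":3.2,"y":-1.1,"z":0.8,"roll":0},
    {"hand":0,"x":0,"y":0,"z":0,"roll":0},
    {"hand":0,"x":0,"y":0,"z":0,"roll":0},
    {"hand":0,"x":0,"y":0,"z":0,"roll":0},
    {"hand":0,"x":0,"y":0,"z":0,"roll":0},
    {"hand":0,"x":0,"y":0,"z":0,"roll":0},
  ],
)

```text
time: 7.35
position: [0.5744, 0.0847, 0.2437]
tool_rot: [2.567, 1.81, -0.0]
ft_force: [-3.9, -2.3, 2.3]
grip_width: 0.107
grip_force: 20.0
```

```bash
python3 - <<'E'
from h import *
s=get_state();print(s["time"],s["position"],s["ft_force"],s["grip_force"])
cv2.imwrite("pics/c3.png",cv2.resize(get_image("side")[100:260,190:360],None,fx=3.5,fy=3.5,interpolation=2))
E
```

```text
7.35 [0.57437945 0.08465784 0.243743  ] [-3.89652543 -2.34830096  2.32243766] 20.001347064971924
```

View pics/c3.png

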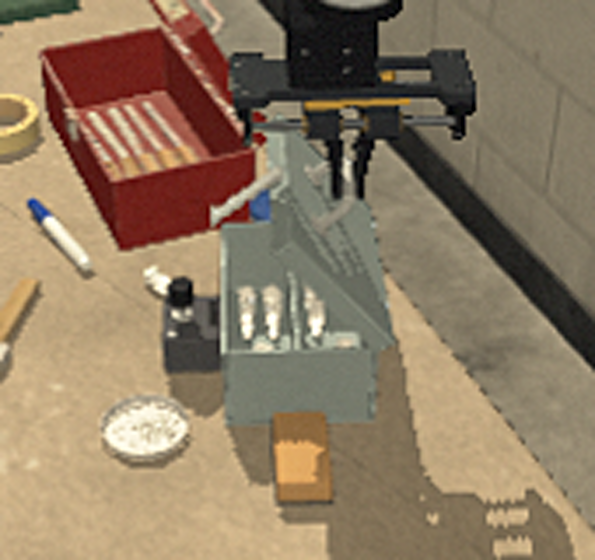

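The lid stands open at roughly 0.88 rad, judged from the tool's travel along the arc. The fingers are still gripping the bar and nothing around it has been disturbed, so I'm handing in.

```bash
python3 -c "
from bench import *
print(abs(get_state()['qd']).max());print(close_job())"
```

```text
0.0016813771355798438
the job is handed in; nothing more can be done
None
```

The tug showed the latch had not caught, so I left the knob down, lifted the lid to about 50 degrees (0.88 rad, estimated from the arm's travel), and handed in with the gripper still holding it by the bar; the judge's verdict was not shown.

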